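# Free the seized knob of a cell stage and set the optical cell square to the light

### The arm

A 7-joint arm with a two-finger parallel gripper is mounted at the origin on a cart in front of the work surface, level with it; the furniture and walls round the work are solid. World frame = base frame: x ahead of the robot, y to its left, z up, the work surface at z = 0. Lengths are in m, angles in rad, forces in N, time in s.
With the tool pointing down it reaches from about 0.425 to 1.025 m from the base axis. Payload 9.4 kg.
Tool frame: the origin (TCP) lies midway between the tips of the shut fingers; the grasp point (between the pads) lies manip.pinch_z behind it (manip.pinch_z is the distance from the TCP to the grasp point, in m); z points along the fingers, y is the line along which they close (so a half turn about z gives the same grasp; the last joint's range is limited). The gripper opens to 85 mm and grips with 20 to 120 N. Pads are 22 mm wide; open, the fingers measure 114 mm over their backs; the gripper's body (76 mm by 85 mm) begins 54 mm behind the grasp point. The pads swing forward as they close: fully open they stand 13 mm farther back than shut.
Start: joints at [1.242, 0.599, -0.003, 1.599, 0.002, 0.943, -0.08], TCP at [0.181, -0.702, 0.231] pointing down, gripper open.
Joint ranges: [-2.57, 2.57], [-0.35, 1.97], [-1.29, 1.29], [0.11, 2.56], [-1.05, 4.19], [0.11, 1.86], [-2.63, 2.63]. Speed limits (rad/s): [2.22, 2.22, 3.01, 3.01, 3.14, 3.14, 3.14].

### API

Orientations are given as a rotation vector (axis times angle).
In Python, from rig import get_obs, optics, ticket, manip gives the robot as it stands.
- The arm moves only by the shell command python3 -m creep 'ROWS' [FORCE]. ROWS is JSON, a list that holds one entry, the list of rows, each a list of 7 numbers: the shift along the tool's x, y, z in m, then the turn, a rotation vector about the tool's x, y, z in rad, then the closure, from -1 (fully open) to 1 (shut). In form: [[[tx, ty, tz, ax, ay, az, jaw], ...]]. A call has 1 to 20 rows; each row shifts and turns the commanded pose from where the row before left it, along the tool's axes as they then stand; what a row does not reach is not made up. A row lasts 1/12 s, in which the tool goes at most 41.7 mm and 7.16 degrees, less where a joint would pass 70% of its speed; a pose out of reach is approached as far as the arm can. A call with a gripper value outside its range is refused whole. The fingers move at their own pace and stop on an object; FORCE is the grip in N (left out, the last holds). Time passes only in rows, so rows that do not move let the fingers close. It gives the time, the measured TCP pose, the force, the opening and the grip force at its end, in the units of the state.
- get_obs(): the state, without advancing time (a new reading comes with each control period).
- optics.grab_frame(name): name is "scene" or "top" or "wrist"; returns a dict with "frame" (480x640x3 uint8, red, green, blue), "camera_matrix" (3x3 intrinsics, pixels), "dist_coeffs" ([k1, k2, p1, p2, k3] as OpenCV has them; the pictures are not rectified), "extrinsics" (4x4, takes a point from world to camera coordinates). Camera axes: x right, y up, looking along -z (the intrinsics and any distortion apply to the point x, -y, -z); pixel columns grow to the right and rows downward; lengths in m; the calibration is good to about 2 mm. A picture is of the moment at which its call begins. There is no depth.
- ticket.job_done(): hands the job in; it is judged then, once.
The state is a dict: "time": time; "joints": joint angles; "dq": joint speeds; "joint_efforts": joint torques, N m; "ee_pos": TCP position; "eef_rot": TCP orientation; "ft_force": force on the tool from outside, world axes, zero at the start; "ft_torque": the same for the moment, N m; "finger_gap": finger opening in m; "finger_force": force on a finger pad.
Only numpy, scipy, OpenCV 4.12 (cv2) and the standard library are available. Lean on these libraries where they do the work, as an engineer would, in place of code of your own. Each camera call takes 0.05 s, during which the arm holds its last target. There are 200 camera calls.

### The job

The three-arm knob of the cell stage has seized: break it loose with a short firm push on an arm, then keep turning it, going from arm to arm as needed, until the clear faces of the optical cell look squarely at the lamp and the detector. Do not touch the cell, the lamp or the detector; press gradually, so that the cell does not whip round when the knob gives, and never force the knob hard. Leave the bottle with the blue cap, the beaker and the vial rack where they stand.

Things in the scene. Friction and masses are not known exactly. Their poses are not given: they have to be found in the camera images.
- cell_stage: Fixed grey stage base, 110 x 340 mm, top 30 mm above the bench; origin at the centre of its underside, long side along its y. Knob axis 90 mm from the origin on the -y end, cell table axis 80 mm from it on the +y end. Under the knob a fixed round pedestal, at most 30 mm in radius, 58 mm high.
- knob: Knob, vertical axis (z up). Black hub, radius 16 mm, 60 to 83 mm above the bench; three level steel arms 120 degrees apart: 10 mm rods with 23 mm balls, 85 mm from the axis. Origin on the axis at rod height, 70 mm above the bench, 40 mm clear over the base. x points along the red-ball arm: at the start along the stage's x. It turns up to 3.7 rad either way from there to firm stops.
- red_ball (a point): Centre of the red ball on one knob arm (the other two are black). The knob is seized at the start: it takes 0.8 to 1.6 N m, 10 to 20 N pushed near a ball, to break it loose in either sense. It gives suddenly within 0.2 rad and jumps ahead; after that it turns freely (under 0.15 N m) and stays where it is left.
- cell: Optical cell fixed on a round table (radius 40 mm): clear box 24 mm thick, 63 mm wide, white edges, blue stopper, top 136 mm above the bench. Origin on the vertical table axis, 58 mm above the bench; x is the normal of the two clear broad faces, at the start along the stage's y. A belt in the base turns it in the same sense as the knob, by half the knob's angle.
- light_path: Yellow lamp (at -x) and blue detector (at +x), barrels 38 mm in diameter on a black bar and ring round the cell table, fixed, 250 mm long, top 118 mm above the bench. Origin on the table axis, 30 mm above the bench; light runs along x. Aligned when the cell's x lies along this x, either way round: the shorter turn is 0.97 to 1.57 rad of the cell (knob 1.9 to 3.2 rad).
- reagent_bottle: Bystander: clear bottle with a blue cap, 56 mm diameter, 100 mm high; origin at the centre of its underside.
- beaker: Bystander: glass beaker, 53 mm diameter, 70 mm high; origin at the centre of its underside.
- vial_rack: Bystander: blue rack of vials, 70 x 128 x 42 mm; origin at the centre of its underside.

How it is judged:
By the outcome, as a careful person would: the job done as asked, in the order asked, and still so for the second after the job is handed in, with the robot touching nothing.
It also fails if it takes over 64 s, if anything falls off the work surface, if the arm or the gripper's body presses on something with over 40 N, if the wrist force passes 120 N, or if a joint passes its speed limit or range.

## Working session

There is one attempt and no reset: what is moved stays moved. The work goes in short steps, Python scripts to look and compute and a shell command to move; the robot and the scene stay as the last step left them, time stands still between calls to the robot, and variables do not carry over. Pictures are saved under pics/ and viewed, at most 10 in all, crops included, and the job is handed in when it is done.

```bash
mkdir -p pics; cat > h.py <<'E'
import numpy as np, cv2, json
from rig import get_obs, optics, ticket, manip
def grab(n,save=None):
    f=optics.grab_frame(n); f={k:np.array(v) for k,v in f.items()}
    if save: cv2.imwrite('pics/'+save,f['frame'][:,:,::-1])
    return f
def ray(f,uv):
    p=cv2.undistortPoints(np.array([[uv]],float),f['camera_matrix'].astype(float),f['dist_coeffs'].astype(float))[0,0]
    R=f['extrinsics'][:3,:3];t=f['extrinsics'][:3,3]
    d=R.T@np.array([p[0],-p[1],-1.]); return -R.T@t,d
def onz(f,uv,z):
    o,d=ray(f,uv); return o+d*(z-o[2])/d[2]
def proj(f,P):
    R=f['extrinsics'][:3,:3];t=f['extrinsics'][:3,3]
    c=R@np.array(P,float)+t; c=c*[1,-1,-1]
    return cv2.projectPoints(c.reshape(1,1,3),np.zeros(3),np.zeros(3),f['camera_matrix'].astype(float),f['dist_coeffs'].astype(float))[0][0,0]
E
python3 - <<'E'
from h import *
for n in('top','scene'): f=grab(n,n+'0.png'); print(n,f['extrinsics'].round(3).tolist())
o=get_obs(); print(o, manip.pinch_z)
E
```

```text
top [[0.002, -1.0, 0.0, -0.004], [0.99, 0.002, 0.141, -0.518], [-0.141, 0.0, 0.99, -1.314], [0.0, 0.0, 0.0, 1.0]]
scene [[-0.731, -0.683, 0.005, 0.358], [0.45, -0.476, 0.755, -0.27], [-0.513, 0.554, 0.655, -1.095], [0.0, 0.0, 0.0, 1.0]]
{'time': 0.1, 'joints': array([ 1.24232395,  0.60003149, -0.00255228,  1.60006024,  0.00181589,
        0.94289972, -0.07980597]), 'dq': array([-4.31415143e-05, -3.42824405e-03, -4.82192841e-04, -2.26633758e-03,
        1.77098744e-03,  7.63826991e-06, -4.15293738e-04]), 'joint_efforts': array([ 6.03612410e-03, -7.77983022e+01,  1.57002669e+00, -2.58622384e+01,
        1.25467757e-02,  5.56232961e-03, -3.02920330e-05]), 'ee_pos': array([ 0.18049513, -0.70173262,  0.23050934]), 'eef_rot': array([-3.11536807e+00, -3.94376290e-01,  4.89207272e-04]), 'ft_force': array([-0.3112856 ,  0.28759607,  0.19748371]), 'ft_torque': array([0.02003308, 0.03805292, 0.03707514]), 'finger_force': 0.0, 'finger_gap': 0.0855906885219802} 0.0187
```

View pics/top0.png

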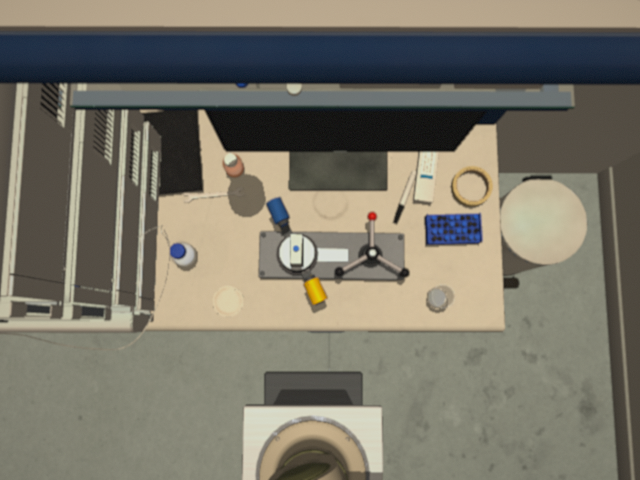

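View pics/scene0.png

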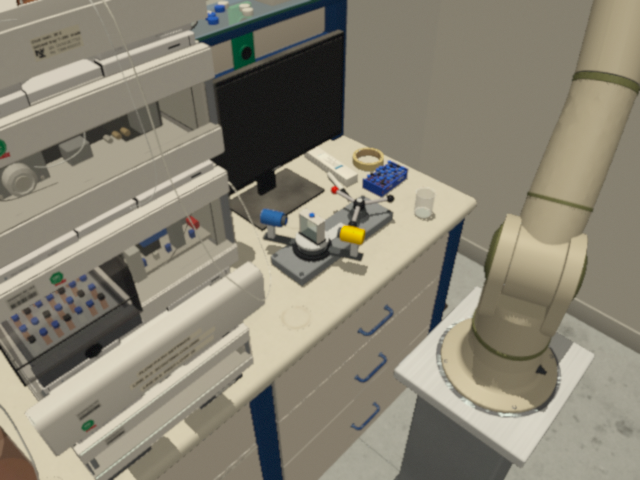

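The top view shows the stage lying nearly along world y, with the cell end on the left. The red ball is at (372,216), the black balls at (405,273) and (339,272), the lamp at (316,290) and the detector at (278,210). The bottle at (182,255), the beaker at (438,298) and the rack at (453,229) are clear of the knob. Next I measure these points.

```bash
cat >> h.py <<'E'
def blob(f,lo,hi,box):
    hsv=cv2.cvtColor(f['frame'],cv2.COLOR_RGB2HSV); m=cv2.inRange(hsv,np.array(lo),np.array(hi))
    x0,y0,x1,y1=box; k=np.zeros_like(m); k[y0:y1,x0:x1]=m[y0:y1,x0:x1]
    n,l,s,c=cv2.connectedComponentsWithStats(k)
    i=1+np.argmax(s[1:,4]); cn=cv2.findContours((l==i).astype(np.uint8),0,2)[0][0]
    return c[i],s[i,4],cv2.minAreaRect(cn)
E
python3 - <<'E'
from h import *
f=grab('top')
print('cam',ray(f,(320,240))[0])
r=blob(f,(0,120,80),(8,255,255),(355,200,390,230)); print('red',r[0],r[1],onz(f,r[0],.07))
y=blob(f,(18,150,80),(32,255,255),(290,265,340,315)); print('yel',y[0],y[1],y[2],onz(f,y[0],.105))
b=blob(f,(98,120,40),(120,255,255),(262,190,292,228)); print('blu',b[0],b[1],b[2],onz(f,b[0],.105))
s=blob(f,(95,120,60),(125,255,255),(285,238,308,260)); print('stop',s[0],s[1],onz(f,s[0],.133))
for n,p in dict(b1=(405,273),b2=(339,272)).items(): print(n,onz(f,p,.07))
for p in [(263,237),(402,237),(402,276),(263,275)]: print('screw',onz(f,p,.03))
c=cv2.resize(f['frame'][190:320,240:430],None,fx=4,fy=4,interpolation=cv2.INTER_CUBIC); cv2.imwrite('pics/crop.png',c[:,:,::-1])
E
```

```text
cam [ 0.32735172 -0.00287299  1.37393178]
red [371.78333333 215.68333333] 60 [ 0.58019311 -0.13386339  0.07      ]
yel [314.8025641  290.62820513] 390 ((314.7671813964844, 290.5393371582031), (25.194326400756836, 16.204532623291016), 66.37062072753906) [ 0.40702664 -0.00412951  0.105     ]
blu [277.13559322 210.04745763] 295 ((276.9361572265625, 209.86318969726562), (22.050457000732422, 13.894807815551758), 64.98310852050781) [0.58578114 0.07987047 0.105     ]
stop [295.5        248.28571429] 14 [0.4962699  0.03760448 0.133     ]
b1 [ 0.44916943 -0.20698057  0.07      ]
b2 [ 0.45117589 -0.05853276  0.07      ]
screw [0.53679246 0.11712802 0.03      ]
screw [ 0.5373568  -0.20793568  0.03      ]
screw [ 0.44592277 -0.20614985  0.03      ]
screw [0.44769828 0.1158708  0.03      ]
```

View pics/crop.png

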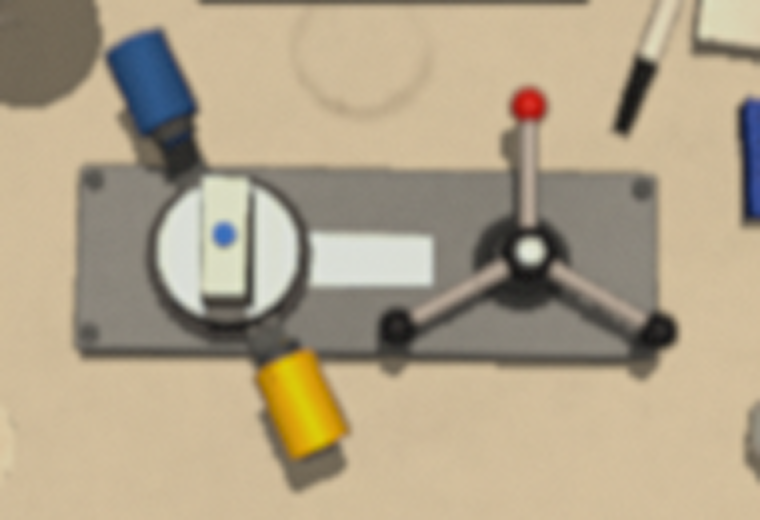

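The view gives these positions:
- **Knob:** axis near (0.4935, -0.133).
- **Cell:** axis near (0.495, 0.037), which matches the given 170 mm spacing.
- **Light axis:** about 25° from world x. The cell turns about -65°, so the knob turns about -130° (clockwise), and the red arm swings on the side away from the cell.

I will put the part-open fingers either side of the red ball so they also catch the jump. First I move above it.

```bash
python3 -m creep '[[[0.0264,-0.0225,0,0,0,0,0.2],[0.0264,-0.0225,0,0,0,0,0.2],[0.0264,-0.0225,0,0,0,0,0.2],[0.0264,-0.0225,0,0,0,0,0.2],[0.0264,-0.0225,0,0,0,0,0.2],[0.0264,-0.0225,0,0,0,0,0.2],[0.0264,-0.0225,0,0,0,0,0.2],[0.0264,-0.0225,0,0,0,0,0.2],[0.0264,-0.0225,0,0,0,0,0.2],[0.0264,-0.0225,0,0,0,0,0.2],[0.0264,-0.0225,0,0,0,0,0.2],[0.0264,-0.0225,0,0,0,0,0.2],[0.0264,-0.0225,0,0,0,0,0.2],[0.0264,-0.0225,0,0,0,0,0.2],[0.0264,-0.0225,0,0,0,0,0.2],[0.0264,-0.0225,0,0,0,0,0.2],[0.0264,-0.0225,0,0,0,0,0.2],[0.0264,-0.0225,0,0,0,0,0.2],[0.0264,-0.0225,0,0,0,0,0.2],[0.0264,-0.0225,0,0,0,0,0.2]]]' 20
python3 -m creep '[[[0,0,0,0,0,-0.12,0.2],[0,0,0,0,0,-0.12,0.2],[0,0,0,0,0,-0.12,0.2],[0,0,0,0,0,-0.12,0.2],[0,0,0,0,0,-0.12,0.2],[0,0,0,0,0,-0.12,0.2],[0,0,0,0,0,-0.12,0.2],[0,0,0,0,0,-0.12,0.2],[0,0,0,0,0,-0.12,0.2],[0,0,0,0,0,-0.12,0.2],[0,0,0,0,0,-0.12,0.2],[0,0,0,0,0,-0.12,0.2]]]'
python3 -m creep '[[[0,0,0,0,0,-0.12,0.2],[0,0,0,0,0,-0.12,0.2],[0,0,0,0,0,-0.12,0.2],[0,0,0,0,0,-0.12,0.2],[0,0,0,0,0,-0.12,0.2],[0,0,0,0,0,-0.12,0.2],[0,0,0,0,0,-0.12,0.2],[0,0,0,0,0,-0.12,0.2],[0,0,0,0,0,-0.12,0.2],[0,0,0,0,0,-0.12,0.2],[0,0,0,0,0,-0.12,0.2],[0,0,0,0,0,-0.12,0.2],[0,0,0,0,0,0,0.2]]]'
cat >> h.py <<'E'
from scipy.spatial.transform import Rotation as Ro
def st():
    o=get_obs(); R=Ro.from_rotvec(o['eef_rot']).as_matrix()
    print('t%.1f p'%o['time'],o['ee_pos'].round(4),'yaw %.1f'%np.degrees(np.arctan2(R[1,0],R[0,0])),'z',R[:,2].round(3),'F',o['ft_force'].round(1),'gap %.4f'%o['finger_gap'],'q7 %.2f'%o['joints'][6]); return o,R
E
python3 - <<'E'
from h import *
st(); grab('wrist','w1.png')
E
```

```text
time: 1.82
ee_pos: [0.5805, -0.1332, 0.2312]
eef_rot: [3.117, 0.394, -0.0]
ft_force: [0.3, -1.0, 0.7]
finger_gap: 0.0339
finger_force: 0.0
time: 2.82
ee_pos: [0.5797, -0.1348, 0.2311]
eef_rot: [-2.076, -2.358, 0.0]
ft_force: [0.3, 1.0, 1.0]
finger_gap: 0.0343
finger_force: 0.0
time: 3.9
ee_pos: [0.5796, -0.1352, 0.2308]
eef_rot: [-0.008, -3.141, -0.001]
ft_force: [0.3, 0.4, 0.0]
finger_gap: 0.0345
finger_force: 0.0
t3.9 p [ 0.5796 -0.1352  0.2308] yaw 179.7 z [-0.001  0.    -1.   ] F [0.3 0.4 0. ] gap 0.0345 q7 1.18
```

View pics/w1.png

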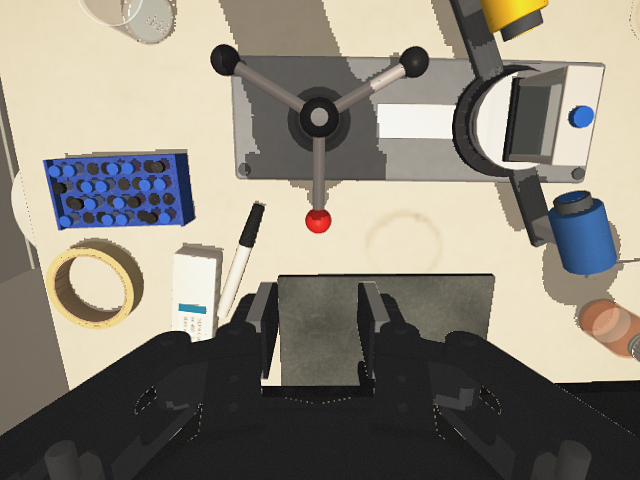

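The wrist view shows the knob hub at (319,117), the red ball at (318,221), and the black balls at (225,60) and (414,61). The cell top is at (580,117), the lamp at (515,10) and the detector at (580,230). I check the positions from this closer view, including the direction of the straight bar under the light path.

```bash
python3 - <<'E'
from h import *
f=grab('wrist')
r=blob(f,(0,120,80),(8,255,255),(295,200,345,245)); print('red',r[0],onz(f,r[0],.07))
print('hub',onz(f,(319,117),.083)); 
for p in((225,60),(414,61)): print('blk',onz(f,p,.07))
print('stop',onz(f,(580,117),.136))
# detector axis end-caps: side silhouettes; bar edges at ring level z~.04
for n,p in dict(barLtop=(448,0),barRbot=(552,238),barLbot=(535,245)).items(): print(n,onz(f,p,.04))
b=blob(f,(98,120,40),(120,255,255),(540,185,625,280)); print('blu',b[2],b[0],onz(f,b[0],.1))
c=cv2.resize(f['frame'][0:290,430:640],None,fx=2.8,fy=2.05,interpolation=cv2.INTER_CUBIC)
c=cv2.resize(f['frame'][0:290,430:640],None,fx=2,fy=2,interpolation=cv2.INTER_CUBIC);cv2.imwrite('pics/w1c.png',c[:,:,::-1])
E
```

```text
red [317.70140281 220.62124248] [ 0.58147744 -0.13452525  0.07      ]
hub [ 0.49622885 -0.13247622  0.083     ]
blk [ 0.45176883 -0.20540109  0.07      ]
blk [ 0.45432061 -0.05754179  0.07      ]
stop [0.50004636 0.03536001 0.136     ]
barLtop [ 0.40163953 -0.02393757  0.04      ]
barRbot [0.60855493 0.09576308 0.04      ]
barLbot [0.6155259  0.07972283 0.04      ]
blu ((582.794189453125, 236.17648315429688), (73.48829650878906, 56.26826477050781), 75.96376037597656) [584.34396552 237.82327586] [0.591471   0.08143588 0.1       ]
```

View pics/w1c.png

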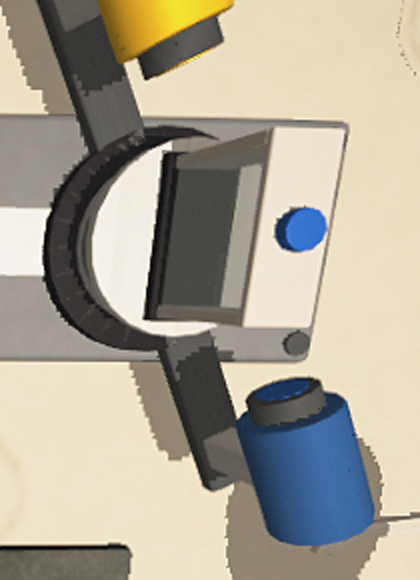

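```bash
python3 - <<'E'
from h import *
f=grab('wrist')
for z in(.035,.045):
    a=onz(f,(451.5,5),z);b=onz(f,(533.5,245),z);m=onz(f,(476,77.5),z);n=onz(f,(510,172.5),z)
    print(a,b,*[np.degrees(np.arctan2(*(q-p)[1::-1])) for p,q in((a,b),(a,m),(n,b),(m,n))], 'dist axis',np.cross((b-a)[:2],np.array([.495,.037])-a[:2])/np.linalg.norm((b-a)[:2]))
print(np.degrees(np.arctan2(*(onz(f,(603,63),.136)-onz(f,(552,163),.136))[1::-1])))
E
```

```text
[ 0.40406963 -0.01864363  0.035     ] [0.61758361 0.08137267 0.035     ] 25.099789551716967 24.380310102105188 24.74235117835261 25.89313601610214 dist axis 0.011816915473905008
[ 0.40726299 -0.02204316  0.045     ] [0.61448085 0.07502385 0.045     ] 25.099789551716977 24.380310102105206 24.742351178352617 25.893136016102154 dist axis 0.01625003480199912
158.97645441461296<stdin>:5: DeprecationWarning: Arrays of 2-dimensional vectors are deprecated. Use arrays of 3-dimensional vectors instead. (deprecated in NumPy 2.0)
```

Light axis at 25.1°, knob axis (0.4955, -0.133). Next I lower the fingers either side of the red ball.

```bash
python3 -m creep '[[[-0.001,0.001,0.02,0,0,0,0.2],[0,0,0.02,0,0,0,0.2],[0,0,0.02,0,0,0,0.2],[0,0,0.02,0,0,0,0.2],[0,0,0.02,0,0,0,0.2],[0,0,0.02,0,0,0,0.2],[0,0,0.02,0,0,0,0.2],[0,0,0.015,0,0,0,0.2],[0,0,0.015,0,0,0,0.2],[0,0,0.013,0,0,0,0.2],[0,0,0,0,0,0,0.2],[0,0,0,0,0,0,0.2]]]'
python3 - <<'E'
from h import *
st(); grab('wrist','w2.png')
E
```

```text
time: 5.05
ee_pos: [0.5807, -0.1335, 0.048]
eef_rot: [-0.016, -3.141, 0.0]
ft_force: [-0.1, 0.0, 0.7]
finger_gap: 0.034
finger_force: 0.0
t5.0 p [ 0.5807 -0.1335  0.048 ] yaw 179.4 z [-0.001 -0.    -1.   ] F [-0.1  0.   0.7] gap 0.0340 q7 0.94
```

View pics/w2.png

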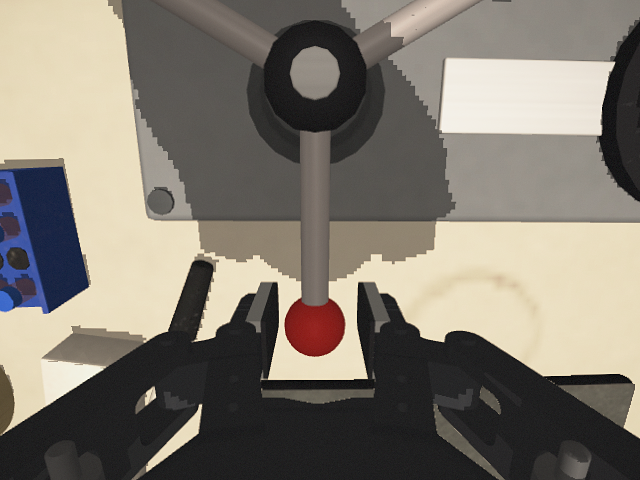

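The red ball at (315,325) sits between the pads, with clearance on both sides. I narrow the jaw a little and press gently in -y.

```bash
python3 -m creep '[[[0,0,0,0,0,0,0.34],[0,0,0,0,0,0,0.34],[0,-0.001,0,0,0,0,0.34],[0,-0.001,0,0,0,0,0.34],[0,-0.001,0,0,0,0,0.34],[0,-0.001,0,0,0,0,0.34]]]'
python3 -m creep '[[[0,-0.001,0,0,0,0,0.34],[0,0,0,0,0,0,0.34]]]'
```

```text
time: 5.6
ee_pos: [0.5809, -0.1376, 0.0485]
eef_rot: [0.015, 3.141, 0.001]
ft_force: [-0.4, 4.1, 1.5]
finger_gap: 0.0286
finger_force: 1.8
time: 5.77
ee_pos: [0.5809, -0.1377, 0.0484]
eef_rot: [0.014, 3.141, 0.002]
ft_force: [-0.4, 4.5, 1.8]
finger_gap: 0.0279
finger_force: 2.0
```

```bash
python3 -m creep '[[[0,-0.001,0,0,0,0,0.34],[0,-0.001,0,0,0,0,0.34]]]' 60
python3 -m creep '[[[0,-0.001,0,0,0,0,0.34],[0,-0.001,0,0,0,0,0.34]]]'
python3 -m creep '[[[0,-0.001,0,0,0,0,0.34],[0,-0.001,0,0,0,0,0.34]]]'
```

```text
time: 5.93
ee_pos: [0.581, -0.1383, 0.0484]
eef_rot: [0.013, 3.141, 0.005]
ft_force: [-1.5, 10.7, 2.0]
finger_gap: 0.0281
finger_force: 5.5
time: 6.1
ee_pos: [0.5811, -0.1386, 0.0484]
eef_rot: [0.011, 3.14, 0.008]
ft_force: [-1.3, 15.0, 0.0]
finger_gap: 0.0282
finger_force: 7.7
time: 6.27
ee_pos: [0.5811, -0.1392, 0.0484]
eef_rot: [0.009, 3.14, 0.011]
ft_force: [-0.9, 18.1, -0.4]
finger_gap: 0.028
finger_force: 9.1
```

```bash
python3 -m creep '[[[0,-0.0008,0,0,0,0,0.34],[0,-0.0005,0,0,0,0,0.34]]]'
python3 -m creep '[[[0,-0.0008,0,0,0,0,0.34],[0,-0.0005,0,0,0,0,0.34]]]'
```

```text
time: 6.43
ee_pos: [0.5813, -0.1408, 0.0484]
eef_rot: [0.009, 3.14, 0.01]
ft_force: [0.3, 13.5, 0.6]
finger_gap: 0.0281
finger_force: 6.9
time: 6.6
ee_pos: [0.5815, -0.1441, 0.0485]
eef_rot: [0.011, 3.14, 0.006]
ft_force: [0.9, 7.4, 1.1]
finger_gap: 0.0283
finger_force: 3.6
```

```bash
python3 -m creep '[[[0,0,0,0,0,0,0.34],[0,0,0,0,0,0,0.34]]]'
python3 - <<'E'
from h import *
st(); f=grab('wrist'); r=blob(f,(0,120,60),(8,255,255),(200,150,450,400)); P=onz(f,r[0],.07); print(P, np.degrees(np.arctan2(P[1]+.133,P[0]-.4955)))
E
```

```text
time: 6.77
ee_pos: [0.5814, -0.146, 0.0485]
eef_rot: [0.013, 3.14, 0.003]
ft_force: [1.5, 3.7, 1.4]
finger_gap: 0.0283
finger_force: 2.1
t6.8 p [ 0.5814 -0.146   0.0485] yaw 179.5 z [ 0.001  0.002 -1.   ] F [1.5 3.7 1.4] gap 0.0283 q7 0.96
[ 0.58183597 -0.14290932  0.07      ] -6.5475471591221
```

It is giving. I keep going slowly past 0.2 rad and bring the tool's yaw into line with the arm.

```bash
python3 -m creep '[[[0.0002,-0.0012,0,0,0,0.04,0.34],[0.0002,-0.0014,0,0,0,0.04,0.34],[0.0002,-0.0016,0,0,0,0.04,0.34],[0.0002,-0.0017,0,0,0,0.04,0.34]]]'
python3 -m creep '[[[0.0001,-0.0017,0,0,0,0.04,0.34],[0.0001,-0.0017,0,0,0,0.04,0.34],[0.0001,-0.0017,0,0,0,0.03,0.34],[0,-0.0017,0,0,0,0.02,0.34]]]'
python3 - <<'E'
from h import *
st(); f=grab('wrist'); r=blob(f,(0,120,60),(8,255,255),(200,150,450,400)); P=onz(f,r[0],.07); print(P, np.degrees(np.arctan2(P[1]+.133,P[0]-.4955)))
E
```

```text
time: 7.15
ee_pos: [0.5791, -0.1543, 0.0481]
eef_rot: [-0.27, -3.129, 0.002]
ft_force: [0.4, 0.4, -0.0]
finger_gap: 0.0281
finger_force: 0.0
time: 7.48
ee_pos: [0.5772, -0.1603, 0.0481]
eef_rot: [-0.472, -3.105, 0.001]
ft_force: [-0.6, 0.6, -0.1]
finger_gap: 0.0281
finger_force: 0.5
t7.5 p [ 0.5772 -0.1603  0.0481] yaw 162.7 z [-0.001 -0.001 -1.   ] F [-0.6  0.6 -0.1] gap 0.0281 q7 0.75
[ 0.57897077 -0.15740676  0.07      ] -16.298860924683247
```

Loose and turning freely. I follow the arc at 0.04 rad per row.

```bash
python3 -m creep '[[[0.0001,-0.0034,0,0,0,0.05,0.34],[0.0001,-0.0034,0,0,0,0.05,0.34],[0.0001,-0.0034,0,0,0,0.04,0.34],[0.0001,-0.0034,0,0,0,0.04,0.34],[0.0001,-0.0034,0,0,0,0.04,0.34],[0,-0.0034,0,0,0,0.04,0.34],[0.0001,-0.0034,0,0,0,0.04,0.34],[0,-0.0034,0,0,0,0.04,0.34],[0.0001,-0.0034,0,0,0,0.04,0.34],[0.0001,-0.0034,0,0,0,0.04,0.34],[0,-0.0034,0,0,0,0.04,0.34],[0.0001,-0.0034,0,0,0,0.04,0.34],[0.0001,-0.0034,0,0,0,0.04,0.34],[0,-0.0034,0,0,0,0.04,0.34],[0.0001,-0.0034,0,0,0,0.04,0.34],[0.0001,-0.0034,0,0,0,0.04,0.34],[0,-0.0034,0,0,0,0.04,0.34],[0.0001,-0.0034,0,0,0,0.04,0.34]]]'
cat >> h.py <<'E'
def arc():
    o,R=st(); p=o['ee_pos']-[.4955,-.133,0]; print('tcp ang %.1f r %.4f'%(np.degrees(np.arctan2(p[1],p[0])),np.hypot(*p[:2])))
    f=grab('wrist'); r=blob(f,(0,120,60),(8,255,255),(200,150,450,420)); P=onz(f,r[0],.07); print('red',P.round(4), np.degrees(np.arctan2(P[1]+.133,P[0]-.4955)).round(1)); return f
E
python3 -c "from h import *;arc()"
```

```text
time: 9.03
ee_pos: [0.5404, -0.2068, 0.0483]
eef_rot: [1.562, 2.725, 0.0]
ft_force: [1.6, -0.1, -1.6]
finger_gap: 0.0284
finger_force: 0.7
t9.0 p [ 0.5404 -0.2068  0.0483] yaw 120.3 z [ 0.001 -0.    -1.   ] F [ 1.6 -0.1 -1.6] gap 0.0284 q7 0.27
tcp ang -58.7 r 0.0863
red [ 0.5438 -0.2053  0.07  ] -56.3
```

```bash
python3 -m creep '[[[0.0002,-0.0034,0,0,0,0.04,0.34],[0.0001,-0.0034,0,0,0,0.04,0.34],[0.0001,-0.0034,0,0,0,0.04,0.34],[0.0001,-0.0034,0,0,0,0.04,0.34],[0.0001,-0.0034,0,0,0,0.04,0.34],[0,-0.0034,0,0,0,0.04,0.34],[0.0001,-0.0034,0,0,0,0.04,0.34],[0.0001,-0.0034,0,0,0,0.04,0.34],[0.0001,-0.0034,0,0,0,0.04,0.34],[0.0001,-0.0034,0,0,0,0.04,0.34],[0,-0.0034,0,0,0,0.04,0.34],[0.0001,-0.0034,0,0,0,0.04,0.34],[0.0001,-0.0034,0,0,0,0.04,0.34],[0,-0.0034,0,0,0,0.04,0.34],[0.0001,-0.0034,0,0,0,0.04,0.34],[0.0001,-0.0034,0,0,0,0.04,0.34],[0,-0.0034,0,0,0,0.04,0.34],[0.0001,-0.0034,0,0,0,0.04,0.34]]]'
python3 -c "from h import *;arc()"
```

```text
time: 10.58
ee_pos: [0.4811, -0.2167, 0.0484]
eef_rot: [2.423, 1.999, 0.0]
ft_force: [1.4, -1.2, 0.2]
finger_gap: 0.0281
finger_force: 0.8
t10.6 p [ 0.4811 -0.2167  0.0484] yaw 79.0 z [ 0.001 -0.    -1.   ] F [ 1.4 -1.2  0.2] gap 0.0281 q7 -0.19
tcp ang -99.8 r 0.0850
red [ 0.4843 -0.2191  0.07  ] -97.4
```

```bash
python3 -m creep '[[[0.0001,-0.0034,0,0,0,0.04,0.34],[0,-0.0034,0,0,0,0.04,0.34],[0.0001,-0.0034,0,0,0,0.04,0.34],[0,-0.0034,0,0,0,0.04,0.34],[0.0001,-0.0034,0,0,0,0.04,0.34],[0,-0.0034,0,0,0,0.04,0.34],[0.0001,-0.0034,0,0,0,0.04,0.34],[0,-0.0034,0,0,0,0.04,0.34],[0.0001,-0.0034,0,0,0,0.04,0.34],[0,-0.003,0,0,0,0.035,0.34],[0,-0.0025,0,0,0,0.03,0.34],[0,-0.0015,0,0,0,0.02,0.34],[0,0,0,0,0,0,0.34]]]'
python3 - <<'E'
from h import *
f=arc(); g=grab('top')
# unobstructed? measure hub/balls later; cell long top edge
c=cv2.resize(g['frame'][190:320,240:440],None,fx=4,fy=4,interpolation=cv2.INTER_CUBIC); cv2.imwrite('pics/t2.png',c[:,:,::-1])
E
```

```text
time: 11.72
ee_pos: [0.4461, -0.2012, 0.0482]
eef_rot: [-2.804, -1.416, 0.001]
ft_force: [-0.1, 0.1, 0.2]
finger_gap: 0.0283
finger_force: 0.0
t11.7 p [ 0.4461 -0.2012  0.0482] yaw 53.6 z [-0.001  0.    -1.   ] F [-0.1  0.1  0.2] gap 0.0283 q7 -0.46
tcp ang -125.9 r 0.0842
red [ 0.4472 -0.205   0.07  ] -123.9
```

View pics/t2.png

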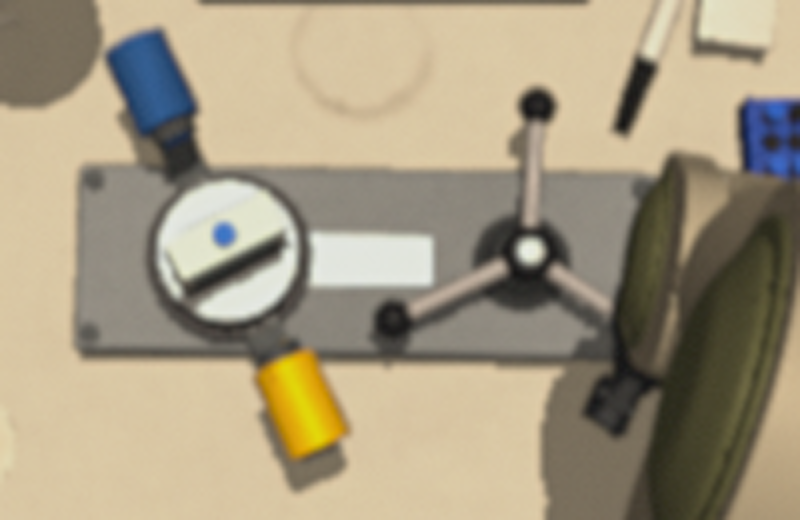

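The cell's long side is now nearly perpendicular to the lamp–detector line, and the black ball at crop (538,104) has taken over the red ball's old spot. I measure what is left.

```bash
cat >> h.py <<'E'
def meas():
    g=grab('top'); a=lambda d:np.degrees(np.arctan2(d[1],d[0]))
    def ball(box):
        k=cv2.inRange(cv2.cvtColor(g['frame'],cv2.COLOR_RGB2GRAY),0,60); x0,y0,x1,y1=box
        ys,xs=np.nonzero(k[y0:y1,x0:x1]); return onz(g,(xs.mean()+x0,ys.mean()+y0),.07)
    A=ball((366,206,386,224)); B=ball((326,260,347,280))
    print('ball',A,B,'ang of A about axis',a(A-[.4935,-.133,0]),'line AB',a(A-B),'(red = A-120; AB-30-120)')
    hsv=cv2.cvtColor(g['frame'],cv2.COLOR_RGB2HSV); k=cv2.inRange(hsv,np.array((20,20,175)),np.array((40,90,255)))
    m=np.zeros_like(k);m[228:275,276:320]=k[228:275,276:320]; cs=cv2.findContours(m,0,2)[0]; c=max(cs,key=cv2.contourArea)
    b=cv2.boxPoints(cv2.minAreaRect(c)); P=np.array([onz(g,q,.13)[:2] for q in b])
    e=[P[(i+1)%4]-P[i] for i in range(4)]; L=max(e,key=np.linalg.norm); print('cell area',cv2.contourArea(c),'sides',[np.linalg.norm(v).round(4) for v in e[:2]],'normal ang',(a(L)-90)%180)
E
python3 -c "
from h import *
meas()"
```

```text
ball [ 0.57934498 -0.13878885  0.07      ] [ 0.45518178 -0.05559388  0.07      ] ang of A about axis -3.8578312325780515 line AB -33.82387679252191 (red = A-120; AB-30-120)
cell area 264.0 sides [np.float64(0.0638), np.float64(0.0234)] normal ang 26.96185489019726
```

```bash
python3 -m creep '[[[0,-0.0025,0,0,0,0.03,0.34],[0,-0.0025,0,0,0,0.03,0.34],[0,-0.0024,0,0,0,0.03,0.34],[0,0,0,0,0,0,0.34],[0,0,0,0,0,0,0.34]]]'
python3 -c "
from h import *
arc();meas();meas()"
```

```text
time: 12.28
ee_pos: [0.4404, -0.1968, 0.0482]
eef_rot: [-2.864, -1.291, 0.001]
ft_force: [0.3, -0.1, -1.0]
finger_gap: 0.0284
finger_force: 0.0
t12.3 p [ 0.4404 -0.1968  0.0482] yaw 48.5 z [-0.001  0.    -1.   ] F [ 0.3 -0.1 -1. ] gap 0.0284 q7 -0.51
tcp ang -130.8 r 0.0843
red [ 0.441  -0.2004  0.07  ] -128.9
ball [ 0.57831952 -0.14573767  0.07      ] [ 0.46216248 -0.05296585  0.07      ] ang of A about axis -8.540503452131384 line AB -38.61351594432792 (red = A-120; AB-30-120)
cell area 213.5 sides [np.float64(0.0648), np.float64(0.0244)] normal ang 26.96185682775962
ball [ 0.57831952 -0.14573767  0.07      ] [ 0.46212859 -0.05289849  0.07      ] ang of A about axis -8.540503452131384 line AB -38.62564512163872 (red = A-120; AB-30-120)
cell area 215.0 sides [np.float64(0.0648), np.float64(0.0244)] normal ang 26.96185682775962
```

Knob at about -128.7°, within about 1° of the target. I back off to centre, lift clear, and check the cell against the lamp and detector from above with the wrist camera.

```bash
python3 -m creep '[[[0,0.0025,0,0,0,0,0.34],[0,0,0,0,0,0,0.34],[0,0,-0.02,0,0,0,0.34],[0,0,-0.025,0,0,0,0.34],[0,0,-0.03,0,0,0,0.34],[0,0,-0.035,0,0,0,0.34],[0,0,-0.035,0,0,0,0.34],[0,0,-0.035,0,0,0,0.34],[0,0,-0.035,0,0,0,0.34],[0,0,-0.035,0,0,0,0.34]]]'
python3 -m creep '[[[0.021,-0.0114,0,0,0,0,0.34],[0.021,-0.0114,0,0,0,0,0.34],[0.021,-0.0114,0,0,0,0,0.34],[0.021,-0.0114,0,0,0,0,0.34],[0.021,-0.0114,0,0,0,0,0.34],[0.021,-0.0114,0,0,0,0,0.34],[0.021,-0.0114,0,0,0,0,0.34],[0.021,-0.0114,0,0,0,0,0.34],[0.021,-0.0114,0,0,0,0,0.34],[0.021,-0.0114,0,0,0,0,0.34],[0,0,0,0,0,0,0.34],[0,0,0,0,0,0,0.34]]]'
python3 -c "
from h import *
st(); grab('wrist','w3.png')"
```

```text
time: 13.27
ee_pos: [0.442, -0.1987, 0.3003]
eef_rot: [2.864, 1.291, 0.0]
ft_force: [0.4, 0.2, 0.1]
finger_gap: 0.0284
finger_force: 0.0
time: 14.27
ee_pos: [0.4962, 0.0351, 0.2981]
eef_rot: [-2.862, -1.294, 0.001]
ft_force: [-0.2, -0.5, 0.3]
finger_gap: 0.0282
finger_force: 0.0
t14.3 p [0.4962 0.0351 0.2981] yaw 48.7 z [-0.  0. -1.] F [-0.2 -0.5  0.3] gap 0.0282 q7 -0.98
```

View pics/w3.png

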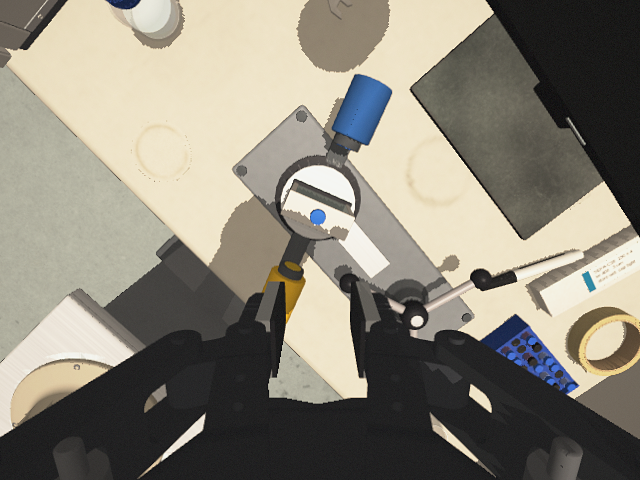

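The cell top is at (318,215), the detector at (362,110), the lamp at (285,285) and the bar at (335,155)–(297,250). One enlarged crop will give the edges.

```bash
python3 -c "
from h import *
f=grab('wrist'); c=cv2.resize(f['frame'][65:265,260:400],None,fx=3,fy=3,interpolation=cv2.INTER_CUBIC);cv2.imwrite('pics/w3c.png',c[:,:,::-1])"
```

```text
(no output)
```

View pics/w3c.png

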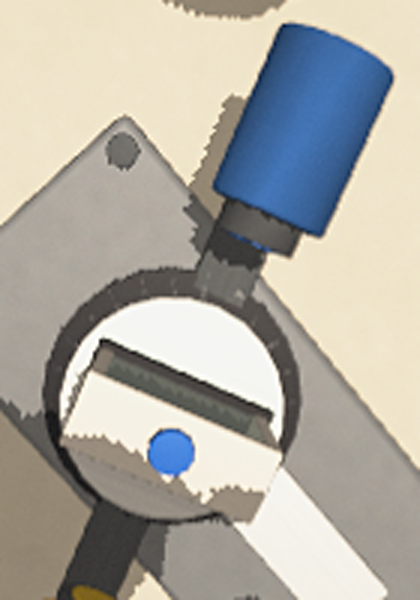

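```bash
python3 - <<'E'
from h import *
f=grab('wrist'); a=lambda d:np.degrees(np.arctan2(d[1],d[0]))
def W(p,z): return onz(f,(p[0]/3+260,p[1]/3+65),z)
def ang(p,q,z): return a(W(p,z)-W(q,z))
print('det L,R,mid',ang((282,28),(215,190),.099),ang((393,72),(322,235),.099),ang((337.5,50),(268.5,212.5),.099))
print('bar low', ang((95,510),(65,590),.04),ang((145,515),(110,600),.04))
print('bar long', ang((198,275),(65,590),.04))
for p,q,z in (((98,373),(283,460),.13),((60,442),(245,520),.13),((103,340),(272,412),.06)): v=W(p,z)-W(q,z);print('cell',np.linalg.norm(v),(a(v)-90)%180)
# robust edge fits
hsv=cv2.cvtColor(f['frame'],cv2.COLOR_RGB2HSV); k=cv2.inRange(hsv,np.array((95,110,50)),np.array((125,255,255)))
L=[];R=[]
for y in range(86,122):
    xs=np.nonzero(k[y,320:400])[0]+320
    L.append((xs[0]-.5,y));R.append((xs[-1]+.5,y))
L=np.array(L)[:,:];R=np.array(R)
for n,E in(('L',L[:32]),('R',R[8:])):
    P=np.array([onz(f,q,.099)[:2] for q in E],np.float32); v=cv2.fitLine(P,cv2.DIST_HUBER,0,.01,.01).ravel(); print(n,a(v)%180, P.mean(0))
g=cv2.inRange(hsv,np.array((0,0,185)),np.array((60,70,255)))
# front edge gradient of dark strip/top face: for columns, brightness change
gray=cv2.cvtColor(f['frame'],cv2.COLOR_RGB2GRAY).astype(int)
E=[]
for x in range(298,345):
    y0=65+(373+(3*(x-260)-98)*87/185)/3
    ys=np.arange(int(y0)-4,int(y0)+6); d=np.diff(gray[ys,x]); i=d.argmax(); E.append((x,ys[i]+.5))
P=np.array([onz(f,q,.131)[:2] for q in E],np.float32); v=cv2.fitLine(P,cv2.DIST_HUBER,0,.002,.01).ravel()
print('cell edge fit normal',(a(v)-90)%180)
A=onz(f,(417,321),.083);B=onz(f,(481,279),.07);C=onz(f,(349,283),.07);print(A,B,C,'hub->B',a(B-A),a(C-A),'CB',a(B-C))
E
```

```text
det L,R,mid 25.69416810595501 25.991282743574363 25.838121347675905
bar low 27.565198822746023 26.463874497196837
bar long 25.392416906089473
cell 0.060303321898827034 23.056712194260925
cell 0.06011584654342024 24.96635200397094
cell 0.06555978182526512 25.372642293126802
L 25.236078 [0.5785855  0.09480695]
R 24.481653 [0.603783   0.06575434]
cell edge fit normal 25.03273
[ 0.49488574 -0.13662699  0.083     ] [ 0.57878135 -0.15089836  0.07      ] [ 0.46481718 -0.05593583  0.07      ] hub->B -9.654094548907207 110.43728413886487 CB -39.80331266500933
```

The light axis measures 25.1–25.4° and the cell normal 25.0–25.5°, so they agree to within the measurement. The arm is clear at 0.30 m, so I hand in.

```bash
python3 -c "
from rig import ticket; print(ticket.job_done())"
```

```text
the job is handed in; nothing more can be done
None
```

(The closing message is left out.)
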